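# Tip the fittings tote so the brass nuts gather at the lip corner, and hold it there

### The arm

A 6-joint arm with a two-finger parallel gripper is mounted at the origin on the work surface. World frame = base frame: x ahead of the robot, y to its left, z up, the work surface at z = 0. Lengths are in m, angles in degrees, forces in N, time in s.
With the tool pointing down it reaches from about 0.3 to 0.75 m from the base axis. Payload 8.5 kg.
Tool frame: the origin (TCP) lies midway between the tips of the shut fingers; the grasp point (between the pads) lies 19 mm behind it; z points along the fingers, y is the line along which they close (so a half turn about z gives the same grasp; the last joint's range is limited). The gripper opens to 85 mm and grips with 20 to 120 N. Pads are 22 mm wide; open, the fingers measure 114 mm over their backs; the gripper's body (76 mm by 85 mm) begins 54 mm behind the grasp point. The pads swing forward as they close: fully open they stand 13 mm farther back than shut.
Start: joints at [-12.336, 21.807, 74.336, -0, 83.858, -12.336], TCP at [0.55, 0, 0.209] pointing down, gripper open.
Joint ranges: [-178.18, 178.18], [-50.72, 133.34], [12.68, 142.11], [-81.47, 261.47], [9.98, 163.14], [-165.26, 165.26]. Speed limits (degrees/s): [136.94, 136.94, 180, 180, 180, 180].

### API

Orientations are given as a 3x3 rotation matrix whose columns are the frame's x, y, z axes.
In Python, from rig import env, get_image, close_job gives the robot as it stands.
- The arm moves only by the tool step_arm, never from a script. Its argument "targets" is a list of rows, each a list of 2 entries, a list of its own where there are three numbers: the shift along the tool's x, y, z as a fraction of full scale, then the turn, a rotation vector about the tool's x, y, z as a fraction of full scale. In form: [[[x, y, z], [wx, wy, wz]], ...]. A call has 1 to 10 rows; each row is the pose to reach, as a shift and turn from the pose commanded when the call began, along the tool's axes at that moment; what a row does not reach only later rows make up. Full scale, the value 1, is 0.3 m for a shift and 45 degrees for a turn. A row lasts 1/12 s, in which the tool goes at most 41.7 mm and 7.16 degrees, less where a joint would pass 70% of its speed; a pose out of reach is approached as far as the arm can. A call with a number of a shift or a turn outside -1 to 1 is refused whole. A call with a gripper value outside its range is refused whole. "jaw" is the finger opening in mm, from 0 to 85.4, set as the call begins (left out, the last holds). The fingers move at their own pace and stop on an object; "grip_force" is the grip in N (left out, the last holds). Time passes only in rows, so rows that repeat a pose let the fingers close. It gives the time, the measured TCP pose, the force, the opening and the grip force at its end, in the units of the state.
- env.observe(): the state, without advancing time (a new reading comes with each control period).
- get_image(name): name is "scene" or "side" or "wrist"; returns a dict with "img" (480x640x3 uint8, red, green, blue), "z_map" (480x640 float32, m along the optical axis (not along the pixel's ray), 0 where there is no reading), "intrinsics" (3x3 intrinsics, pixels), "rvec" (rotation vector, rad) and "tvec" (3), from world to camera coordinates, as OpenCV has them. Camera axes: x right, y down, z forward; pixel columns grow to the right and rows downward; lengths in m; the calibration is good to about 2 mm. A picture is of the moment at which its call begins.
- close_job(): hands the job in; it is judged then, once.
The state is a dict: "time_s": time; "q": joint angles; "qvel": joint speeds; "joint_efforts": joint torques, N m; "position": TCP position; "tool_rot": TCP orientation; "ft_force": force on the tool from outside, world axes, zero at the start; "wrist_torque": the same for the moment, N m; "grip_width": finger opening in m; "gripper_force": force on a finger pad.
Only numpy, scipy, OpenCV 4.12 (cv2) and the standard library are available. Lean on these libraries where they do the work, as an engineer would, in place of code of your own. Each camera call takes 0.05 s, during which the arm holds its last target. There are 200 camera calls.

### The job

Pull the nut driver out of the upright tube in the steel tote and stand it in the empty metal beaker, then lift the tote, which has a grip bar across its middle, a few centimetres clear of the bench. Tilt the tote until all three loose brass nuts have slid into the one corner that has the flat lip outside it, and finish still holding the tote in the air, still and tilted, with the nuts in that corner. Leave the other things on the bench where they are.

Things in the scene. Friction and masses are not known exactly. Their poses are not given: they have to be found in the camera images.
- tote: open rectangular steel tote, outside 150 (its x) by 220 (its y) by 60 mm high, walls and floor 5 mm, 0.3 to 0.55 kg. Origin: centre of its underside, z up. A grip bar crosses its middle, a driver tube stands inside at one end, and a flat lip (45 mm wide) sticks 18 mm out at the rim of one corner only, at -x, -y. Smooth floor: the nuts begin to slide at a tilt of about 11 to 18 degrees
- tote_bar (a point): centre of the tote's flat grip bar, 96 mm above its underside. The bar runs along the tote's x from wall to wall, 14 mm thick (tote's y), 22 mm high, from 85 to 107 mm above the underside: hold it from above, fingers closing along the tote's y
- tote_corner (a point): the inside corner below the lip, at the tote's floor: tote x -70, y -105, z 5 mm
- tote_tube (a point): centre of the mouth of the upright tube that holds the driver, at tote x 0, y +85, z 72 mm; outer diameter 18, bore 11 mm, open downwards to the floor
- driver: nut driver, 60 g: round black handle, diameter 24, 90 mm long, above a steel shank, diameter 7, 58 mm long. Origin: tip of the shank; z runs to the handle, which starts at z 58 mm. At the start it stands upright, loose in the tote's tube, the handle's shoulder on the tube's top, the tip 14 mm above the tote's underside
- beaker: empty plain metal beaker, round, outer diameter 80, inner 74, height 100 mm, bottom 5 mm, 0.45 kg, loose on the bench. Origin: centre of its underside. It stands to the left or the right of the tote; the driver may lean in it
- nut1: loose hexagonal brass nut in the tote, 18 mm across, 12 mm high, 20 g; origin: centre of its underside. The three are alike
- nut2: loose hexagonal brass nut in the tote, 18 mm across, 12 mm high, 20 g; origin: centre of its underside. The three are alike
- nut3: loose hexagonal brass nut in the tote, 18 mm across, 12 mm high, 20 g; origin: centre of its underside. The three are alike
- solvent_bottle: bystander: brown glass bottle, diameter 68, height 150 mm, at the other side of the tote from the beaker; origin: centre of its underside
- septa_jar: bystander: small clear jar, diameter 52, height 60 mm; origin: centre of its underside
- wrench: bystander: steel wrench 120 mm long lying flat near the robot; origin: middle of its underside
- vial_a: bystander: capped glass vial, diameter 22, height 45 mm, behind the tote; origin: centre of its underside
- vial_b: bystander: capped glass vial, the same, nearer the robot; origin: centre of its underside
- carton: bystander: cardboard carton 70 by 110 by 50 mm; origin: centre of its underside
Mind the look-alikes: they are no part of the job. What is meant by the beaker is not pink, and is the smaller of those in its own colour.

How it is judged (in metres and radians):
On the way, in this order (a step that is already met when the one before it is completed fails the run):
1. the nut driver stands in the beaker, let go (horizontal distance between driver and beaker below 0.042 m and z of driver in the frame of beaker between -0.005 and 0.04 m and angle between beaker's own z axis and vertical below 0.15 rad and contact force between driver and the fingers below 0.1 N), for 0.2 s.
2. the tote is held off the bench (contact force between tote and the fingers above 1 N and height (world z) of tote above 0.03 m and height (world z) of tote_corner above 0.02 m), for 0.2 s.
At the end, for the whole second after the job is handed in: The gripper holds the tote still, tilted over 0.2 rad, its inside lip corner over 20 mm and its origin over 30 mm above the bench, touching no bystander; all three nuts rest within 60 mm of that corner; the driver tip is inside the upright beaker, within 40 mm of its underside (all of step 2 and horizontal distance between driver and beaker below 0.042 m and z of driver in the frame of beaker between -0.005 and 0.04 m and angle between beaker's own z axis and vertical below 0.15 rad and distance between each of nut1, nut2, nut3 and tote_corner below 0.06 m and linear speed of each of nut1, nut2, nut3, tote below 0.03 m/s and angle between tote's own z axis and vertical above 0.2 rad and contact force between tote and beaker below 0.05 N and contact force between tote and solvent_bottle below 0.05 N and contact force between tote and septa_jar below 0.05 N and contact force between tote and wrench below 0.05 N and contact force between tote and vial_a below 0.05 N and contact force between tote and vial_b below 0.05 N and contact force between tote and carton below 0.05 N); the arm keeps its last pose, push and grip.
It fails at once if another thing on the bench is moved by more than 40 mm (distance of any of solvent_bottle, septa_jar, wrench, vial_a, vial_b, carton from where it was at the start of the episode above 0.04 m).
It also fails if it takes over 58 s, if anything falls off the work surface, if the arm or the gripper's body presses on something with over 40 N, if the wrist force passes 120 N, or if a joint passes its speed limit or range.

## Working session

There is one attempt and no reset: what is moved stays moved. The work goes in short steps, Python scripts to look and compute and a tool call to move; the robot and the scene stay as the last step left them, time stands still between calls to the robot, and variables do not carry over. Pictures are saved under pics/ and viewed, at most 10 in all, crops included, and the job is handed in when it is done.

Besides the shell and the picture viewer there is one more tool, called as name([rows], argument=value, ...), one row to a line, values as JSON. step_arm: Moves the arm, as the interface text tells. Its arguments: {"type":"object","properties":{"targets":{"type":"array","items":{"type":"array"}},"jaw":{"type":"number"},"grip_force":{"type":"number"}},"required":["targets"]}

```bash
mkdir -p pics; ls; cat > h.py <<'E'
import numpy as np,cv2
from rig import env,get_image,close_job
def cap(n,f):
    d=get_image(n); cv2.imwrite(f'pics/{f}.png',cv2.cvtColor(d['img'],cv2.COLOR_RGB2BGR)); np.savez(f'pics/{f}.npz',**d); return d
def pts(d):
    K=d['intrinsics'];R=cv2.Rodrigues(np.array(d['rvec'],float))[0];t=np.array(d['tvec'],float).ravel()
    z=d['z_map'];v,u=np.indices(z.shape)
    c=np.stack([(u-K[0,2])/K[0,0]*z,(v-K[1,2])/K[1,1]*z,z],-1)
    w=(c-t)@R; w[z==0]=np.nan; return w
E
python3 - <<'E'
from h import *
for n in('scene','side'):
    d=cap(n,n+'0'); R=cv2.Rodrigues(np.array(d['rvec'],float))[0]
    print(n,-R.T@np.array(d['tvec']).ravel(),R[2])
print(env.observe())
E
```

```text
pics
scene [1.37218333 0.0489183  0.79908345] [-0.7575416  -0.01391836 -0.65263849]
side [ 0.48206643 -0.81912035  0.76148272] [ 0.0615619   0.79105971 -0.60863344]
{'time_s': 0.1, 'q': array([-1.23377207e+01,  2.18375754e+01,  7.43792439e+01,  5.01255724e-04,
        8.38564705e+01, -1.23356168e+01]), 'qvel': array([ 0.08532051, -0.00081903, -0.09575137, -0.00605028,  0.00879245,
       -0.03610099]), 'joint_efforts': array([ 3.76895419e-03, -4.49219084e+01, -2.31655884e+01, -2.33104493e-04,
        3.63802450e-03,  7.57992581e-06]), 'position': array([5.49718561e-01, 4.30979444e-05, 2.08376222e-01]), 'tool_rot': array([[ 3.78378195e-05,  9.99999221e-01, -1.24774747e-03],
       [ 9.99999960e-01, -3.74862100e-05,  2.81817529e-04],
       [ 2.81770536e-04, -1.24775808e-03, -9.99999182e-01]]), 'ft_force': array([ 0.03858449,  0.13216142, -0.74403829]), 'wrist_torque': array([ 0.04174674,  0.00524168, -0.03750362]), 'gripper_force': 0.0, 'grip_width': 0.08520916109101137}
```

View pics/scene0.png

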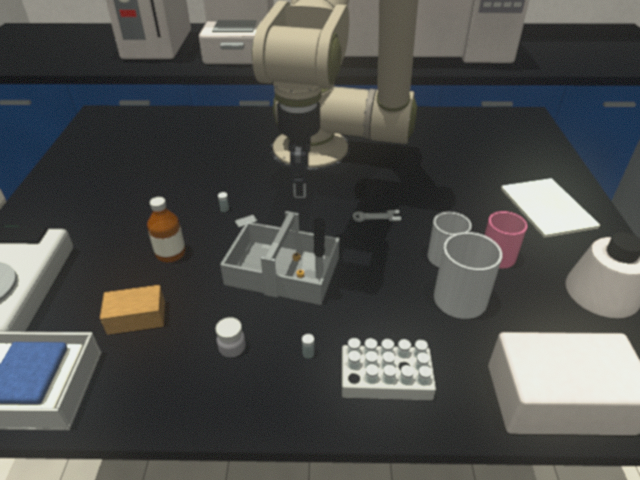

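View pics/side0.png

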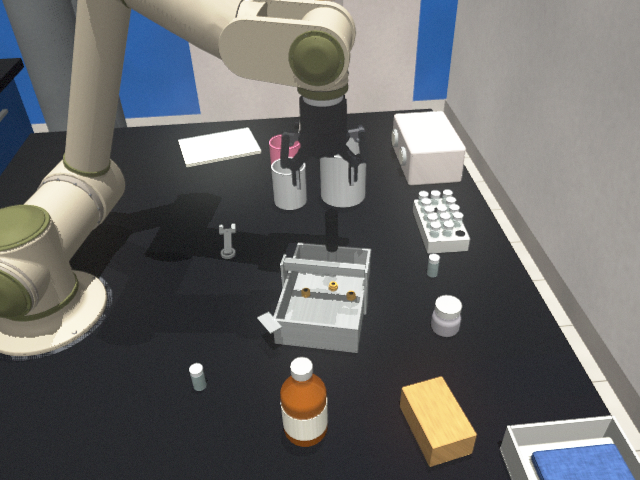

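Beaker candidates in the scene image are small grey (449,240), large grey (467,275) and pink (504,240). The small grey one fits: it is not pink, and it is the smaller of the grey pair. Next I'll measure it and check it in a crop.

```bash
python3 - <<'E'
from h import *
D={n:np.load(f'pics/{n}0.npz') for n in('scene','side')}
W={n:pts(D[n]) for n in D}
A=np.concatenate([w.reshape(-1,3) for w in W.values()]); C=np.concatenate([D[n]['img'].reshape(-1,3) for n in W]).astype(int)
ok=~np.isnan(A[:,0]); A=A[ok];C=C[ok]
for n,px in dict(bar=(280,250),driver=(319,235),beak=(449,245),lip=(246,220)).items(): print(n,W['scene'][px[1],px[0]])
def sel(c,r,z0,z1): return A[(np.hypot(*(A[:,:2]-c).T)<r)&(A[:,2]>z0)&(A[:,2]<z1)]
t0=W['scene'][250,280][:2]
for z0,z1 in((.054,.064),(.01,.055)):
    p=sel(t0,.17,z0,z1); print('rim',len(p),cv2.minAreaRect(p[:,:2].astype(np.float32)*1000))
p=sel(t0,.11,.1,.112);p=p; print('bar',len(p),cv2.minAreaRect(p[:,:2].astype(np.float32)*1000),p.mean(0))
d0=W['scene'][235,319][:2]
p=sel(d0,.04,.115,.19); 
from scipy.optimize import least_squares as ls
def fit(p,r): return ls(lambda c:np.hypot(*(p[:,:2]-c).T)-r,p[:,:2].mean(0),loss='soft_l1',f_scale=.002).x
print('driver',len(p),fit(p,.012),p[:,2].max())
for k in ((.08,.115),(.115,.14),(.14,.165)):
    q=p[(p[:,2]>k[0])&(p[:,2]<k[1])]; print(k,len(q),len(q)and fit(q,.012))
b0=W['scene'][245,449][:2]
p=sel(b0,.09,.09,.104); print('beaker rim',len(p),cv2.minEnclosingCircle(p[:,:2].astype(np.float32)*1000),p[:,2].max())
p=sel(b0,.075,.095,.125);print('beaker',fit(p[np.hypot(*(p[:,:2]-b0).T)<.1],.0385))
# brass
for n in W:
    hsv=cv2.cvtColor(D[n]['img'],cv2.COLOR_RGB2HSV); w=W[n]
    m=(hsv[...,1]>110)&(np.hypot(w[...,0]-t0[0],w[...,1]-t0[1])<.12)&(w[...,2]<.05)
    k,l,s,c=cv2.connectedComponentsWithStats(m.astype(np.uint8))
    for i in range(1,k):
        if s[i,4]>8: print(n,c[i],s[i,4],np.nanmean(w[l==i],0))
im=cv2.imread('pics/scene0.png');cv2.imwrite('pics/crop.png',cv2.resize(im[190:330,210:530],(800,350),interpolation=cv2.INTER_CUBIC))
E
```

```text
bar [ 0.48023978 -0.05645657  0.00586332]
driver [0.57772599 0.03615821 0.13389236]
beak [0.58873027 0.29850145 0.11912264]
lip [ 0.43781728 -0.13579509  0.0607483 ]
rim 2183 ((530.67822265625, -60.11802673339844), (259.24981689453125, 180.7758331298828), 72.18231964111328)
rim 5711 ((536.4161376953125, -56.22563171386719), (248.53135681152344, 174.9999542236328), 71.78057098388672)
bar 821 ((532.0880737304688, -15.582870483398438), (86.19652557373047, 131.9971923828125), 78.35568237304688) [ 0.52551527 -0.04438811  0.10527745]
driver 571 [0.56453218 0.03432846] 0.16443050902519382
(0.08, 0.115) 0 0
(0.115, 0.14) 237 [0.56449517 0.03433919]
(0.14, 0.165) 334 [0.56457131 0.03431598]
beaker rim 694 ((588.469482421875, 300.7158203125), 89.76416015625) 0.1039467645385759
beaker [0.61115858 0.31932378]
scene [296.30769231 257.07692308] 26 [ 0.51303268 -0.01660668  0.01387394]
scene [299.87804878 273.02439024] 41 [ 0.56644553 -0.00620045  0.01548032]
side [332.93442623 286.04918033] 61 [ 0.56043327 -0.01286736  0.01307238]
side [305.6122449  292.63265306] 49 [ 0.50534861 -0.02486837  0.01258659]
side [350.69230769 295.73076923] 52 [ 0.5917653  -0.043593    0.01239751]
```

View pics/crop.png

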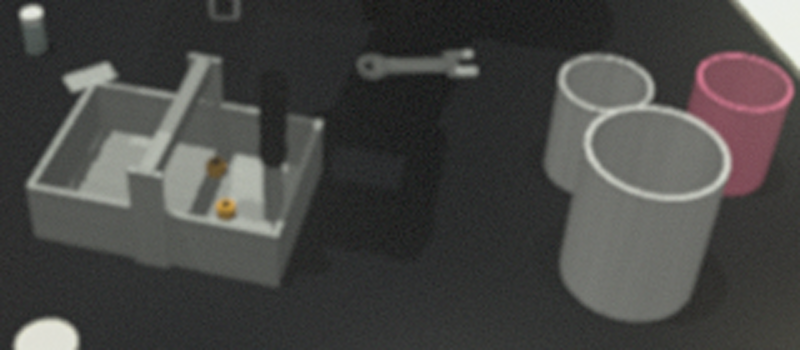

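The crop shows the small grey beaker at about (605,120), partly behind the large one, with the pink cup at right and the tote with its bar and driver at left. I'll refine the fits using the top-rim points only.

```bash
python3 - <<'E'
from h import *
from scipy.optimize import least_squares as ls
D={n:np.load(f'pics/{n}0.npz') for n in('scene','side')}
W={n:pts(D[n]) for n in D}
def loc(p,q):
    c,s=np.cos(q[2]),np.sin(q[2]); e=p[:,:2]-q[:2]; return np.c_[e@[c,s],e@[-s,c]]
def res(q,rim,bar):
    l=loc(rim,q); d=np.abs(l)-[.0725,.1075]
    sd=np.where((d>0).all(1),np.hypot(*d.T),d.max(1))
    lb=loc(bar,q); return np.r_[np.maximum(np.abs(sd)-.0025,0), np.maximum(np.abs(lb[:,1])-.007,0)]
for names in (['scene'],['side'],['scene','side']):
    A=np.concatenate([W[n].reshape(-1,3) for n in names]);A=A[~np.isnan(A[:,0])]
    r=np.hypot(A[:,0]-.54,A[:,1]+.05)
    rim=A[(r<.17)&(abs(A[:,2]-.06)<.003)];bar=A[(r<.1)&(abs(A[:,2]-.107)<.003)]
    best=min((ls(res,[.54,-.05,a],args=(rim,bar),loss='cauchy',f_scale=.002) for a in np.radians([-30,-18,-8,0])),key=lambda o:o.cost)
    q=best.x;c,s=np.cos(q[2]),np.sin(q[2]);R=np.array([[c,-s],[s,c]])
    print(names,len(rim),len(bar),q[:2],np.degrees(q[2]),best.cost,'tube',q[:2]+R@[0,.085],'corner',q[:2]+R@[-.07,-.105],'lip',q[:2]+R@[-.08,-.1])
w=W['side']; p=w[150:212,270:310].reshape(-1,3); p=p[~np.isnan(p[:,0])]
f=lambda p,r,x0: ls(lambda c:np.maximum(np.abs(np.hypot(*(p[:,:2]-c[:2]).T)-r)-.0015,0),x0,loss='cauchy',f_scale=.002).x
q=p[abs(p[:,2]-.1)<.004]; print('small rim',len(q),q.mean(0),f(q,.0385,q.mean(0)[:2]))
B=w[150:212,270:310].reshape(-1,3);q=B[(B[:,2]>.02)&(B[:,2]<.09)];print('body',len(q),q.mean(0),f(q,.04,q.mean(0)[:2]+[0,.03]))
q=W['scene'][205:245,425:475].reshape(-1,3);q=q[abs(q[:,2]-.1)<.004];print('scene rim',len(q),f(q,.0385,q.mean(0)[:2]))
# driver per view
for n in W:
    p=W[n].reshape(-1,3);p=p[(np.hypot(p[:,0]-.565,p[:,1]-.034)<.04)&(p[:,2]>.115)&(p[:,2]<.155)];
    p=p; print('drv',n,len(p),p.mean(0),f(p,.012,[.565,.034]))
E
```

```text
['scene'] 809 376 [ 0.54471819 -0.04649278] -15.107220190516937 0.001538914441870704 tube [0.56687142 0.03556961] corner [ 0.44977166 -0.12962012] lip [ 0.44142039 -0.12218666]
['side'] 969 498 [ 0.53976297 -0.05034437] -14.919575563164317 0.0024934377605035337 tube [0.56164732 0.03179013] corner [ 0.44508919 -0.13378222] lip [ 0.43671363 -0.12637615]
['scene', 'side'] 1778 874 [ 0.54262941 -0.04877011] -15.14018827813504 0.004654071238676449 tube [0.56482985 0.03327951] corner [ 0.44763506 -0.13184282] lip [ 0.43928807 -0.12440455]
small rim 70 [0.48113426 0.31568559 0.09820835] [0.48995847 0.32157856]
body 1004 [0.48408435 0.31772305 0.05850692] [0.49064762 0.32285872]
scene rim 151 [0.49402349 0.32583844]
drv scene 175 [0.57491933 0.03609276 0.13614547] [0.56548949 0.03648082]
drv side 218 [0.56220276 0.0244228  0.1354247 ] [0.56297429 0.03369191]
```

Estimates:
- **Tote:** (0.5425, -0.049), yaw -15.1°.
- **Driver:** (0.5645, 0.0345).
- **Beaker:** (0.492, 0.324).

I'll go for the driver now.

step_arm([
  [[0.115,0.048,0],[0,0,0]],
  [[0.115,0.048,0],[0,0,0]],
  [[0.115,0.048,0.1],[0,0,0]],
  [[0.115,0.048,0.2],[0,0,0]],
  [[0.115,0.048,0.28],[0,0,0]],
  [[0.115,0.048,0.28],[0,0,0]],
  [[0.115,0.048,0.28],[0,0,0]],
], jaw=65, grip_force=40)

```text
time_s: 0.68
position: [0.564, 0.0345, 0.1245]
tool_rot: [[-0.0, 1.0, -0.002], [1.0, 0.0, 0.0], [0.0, -0.002, -1.0]]
ft_force: [-0.1, 0.2, 1.3]
grip_width: 0.0651
gripper_force: 0.0
```

step_arm([
  [[0,0,0],[0,0,0]],
  [[0,0,0],[0,0,0]],
  [[0,0,0],[0,0,0]],
  [[0,0,0],[0,0,0]],
  [[0,0,0],[0,0,0]],
  [[0,0,0],[0,0,0]],
  [[0,0,0],[0,0,0]],
  [[0,0,0],[0,0,0]],
], jaw=10)

```text
time_s: 1.35
position: [0.5649, 0.0344, 0.1263]
tool_rot: [[-0.0, 1.0, 0.002], [1.0, 0.0, -0.0], [-0.0, 0.002, -1.0]]
ft_force: [-1.8, -0.1, 6.6]
grip_width: 0.0222
gripper_force: 38.9
```

step_arm([
  [[0,0,-0.05],[0,0,0]],
  [[0,0,-0.12],[0,0,0]],
  [[0,0,-0.2],[0,0,0]],
  [[0,0,-0.3],[0,0,0]],
  [[0,0,-0.4],[0,0,0]],
  [[0,0,-0.45],[0,0,0]],
  [[0,0,-0.45],[0,0,0]],
  [[0,0,-0.45],[0,0,0]],
])

```text
time_s: 2.02
position: [0.5643, 0.0345, 0.2601]
tool_rot: [[-0.0, 1.0, 0.001], [1.0, 0.0, -0.0], [-0.0, 0.001, -1.0]]
ft_force: [-0.3, 0.3, -1.6]
grip_width: 0.0221
gripper_force: 39.3
```

```bash
python3 - <<'E'
from h import *
print(env.observe()['position'],env.observe()['grip_width'])
a=cap('scene','s1');b=cap('side','d1')
cv2.imwrite('pics/c1.png',cv2.cvtColor(np.hstack([a['img'][60:360,180:560],b['img'][60:360,150:530]]),cv2.COLOR_RGB2BGR))
E
```

```text
[0.56433905 0.03453051 0.26008828] 0.0220966121105427
```

View pics/c1.png

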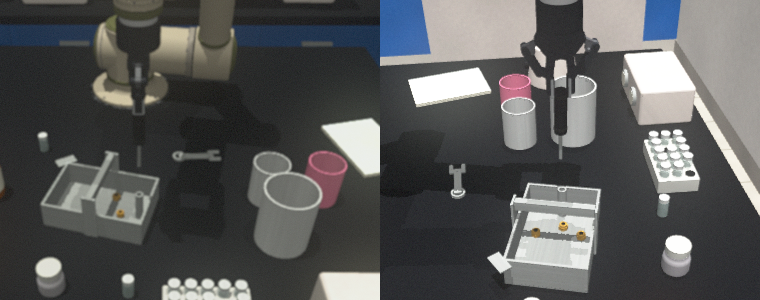

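The driver is out and hanging vertically (left half: tip at 139,165). The tote is undisturbed. Next I'll carry it to the small beaker.

step_arm([
  [[0.1,-0.03,0],[0,0,0]],
  [[0.22,-0.07,0],[0,0,0]],
  [[0.34,-0.1,0],[0,0,0]],
  [[0.46,-0.14,0],[0,0,0]],
  [[0.58,-0.17,0],[0,0,0]],
  [[0.7,-0.2,0],[0,0,0]],
  [[0.82,-0.22,0],[0,0,0]],
  [[0.92,-0.24,0],[0,0,0]],
  [[0.965,-0.24,0],[0,0,0]],
  [[0.965,-0.24,0],[0,0,0]],
])

```text
time_s: 2.95
position: [0.4915, 0.3262, 0.2582]
tool_rot: [[-0.003, 1.0, -0.002], [1.0, 0.003, -0.001], [-0.001, -0.002, -1.0]]
ft_force: [0.6, -0.1, -1.1]
grip_width: 0.0219
gripper_force: 39.3
```

step_arm([
  [[0,0,0.05],[0,0,0]],
  [[0,0,0.12],[0,0,0]],
  [[0,0,0.2],[0,0,0]],
  [[0,0,0.2],[0,0,0]],
  [[0,0,0.2],[0,0,0]],
])

```text
time_s: 3.37
position: [0.4924, 0.3227, 0.1991]
tool_rot: [[0.001, 1.0, -0.003], [1.0, -0.001, -0.001], [-0.001, -0.003, -1.0]]
ft_force: [0.8, -0.5, 0.1]
grip_width: 0.0222
gripper_force: 39.3
```

```bash
python3 - <<'E'
from h import *
print(env.observe()['position'],env.observe()['ft_force'])
a=cap('scene','s2');b=cap('side','d2')
f=lambda i:cv2.resize(i,(400,300),interpolation=cv2.INTER_CUBIC)
cv2.imwrite('pics/c2.png',cv2.cvtColor(np.hstack([f(a['img'][130:310,360:600]),f(b['img'][60:240,190:430])]),cv2.COLOR_RGB2BGR))
E
```

```text
[0.4924185  0.32269909 0.19906917] [ 0.79660429 -0.46425721  0.07134296]
```

View pics/c2.png

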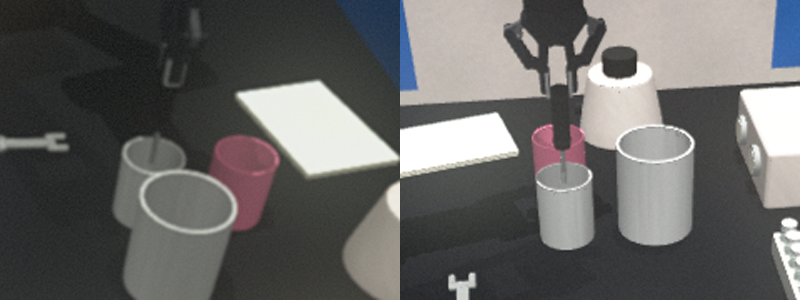

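The shank enters the mouth of the small beaker roughly at its centre (left 155,150; right 565,175). I'll lower it and release.

step_arm([
  [[0,0,0.06],[0,0,0]],
  [[0,0,0.14],[0,0,0]],
  [[0,0,0.21],[0,0,0]],
  [[0,0,0.255],[0,0,0]],
  [[0,0,0.255],[0,0,0]],
  [[0,0,0.255],[0,0,0]],
])

```text
time_s: 3.97
position: [0.493, 0.324, 0.1245]
tool_rot: [[0.0, 1.0, 0.001], [1.0, -0.0, 0.0], [0.0, 0.001, -1.0]]
ft_force: [-0.4, -0.2, -0.0]
grip_width: 0.0224
gripper_force: 39.4
```

step_arm([
  [[0,0,0],[0,0,0]],
  [[0,0,0],[0,0,0]],
  [[0,0,0],[0,0,0]],
  [[0,0,0],[0,0,0]],
  [[0,0,0],[0,0,0]],
  [[0,0,-0.08],[0,0,0]],
  [[0,0,-0.2],[0,0,0]],
  [[0,0,-0.33],[0,0,0]],
  [[0,0,-0.45],[0,0,0]],
  [[0,0,-0.45],[0,0,0]],
], jaw=60)

```text
time_s: 4.8
position: [0.4943, 0.3249, 0.2663]
tool_rot: [[-0.0, 1.0, 0.013], [1.0, 0.0, 0.005], [0.005, 0.013, -1.0]]
ft_force: [0.8, -0.3, -0.7]
grip_width: 0.0599
gripper_force: 0.0
```

```bash
python3 - <<'E'
from h import *
print(env.observe()['position'],env.observe()['time_s'])
a=cap('scene','s3');b=cap('side','d3')
f=lambda i:cv2.resize(i,(400,300),interpolation=cv2.INTER_CUBIC)
cv2.imwrite('pics/c3.png',cv2.cvtColor(np.hstack([f(a['img'][130:310,360:600]),f(b['img'][60:240,190:430])]),cv2.COLOR_RGB2BGR))
E
```

```text
[0.49426504 0.32488243 0.26631613] 4.8
```

View pics/c3.png

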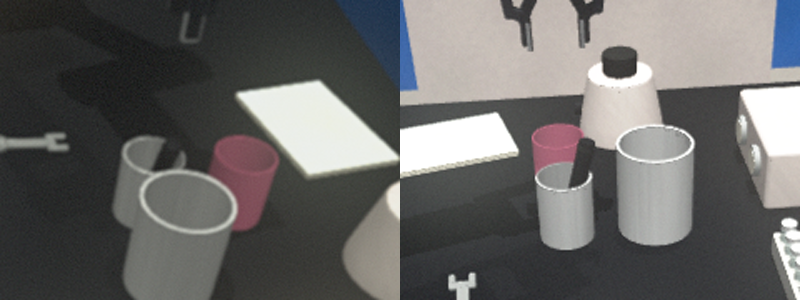

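The driver stands in the small beaker, leaning a little (right view 580,165), and the gripper is clear. I'll move over the tote bar and turn the closing axis onto the tote's y.

step_arm([
  [[-0.1,0.01,0],[0,0,-0.13]],
  [[-0.22,0.03,0],[0,0,-0.26]],
  [[-0.34,0.045,0],[0,0,-0.4]],
  [[-0.46,0.06,0],[0,0,-0.54]],
  [[-0.56,0.075,0],[0,0,-0.68]],
  [[-0.62,0.083,0],[0,0,-0.8]],
  [[-0.62,0.083,0],[0,0,-0.8]],
  [[-0.62,0.083,0],[0,0,-0.8]],
], jaw=55)

```text
time_s: 5.57
position: [0.5169, 0.1375, 0.2571]
tool_rot: [[-0.585, 0.811, -0.003], [0.811, 0.585, 0.0], [0.002, -0.002, -1.0]]
ft_force: [-0.9, 0.9, 0.2]
grip_width: 0.0553
gripper_force: 0.0
```

step_arm([
  [[-0.1,-0.05,0],[0,0,-0.13]],
  [[-0.2,-0.11,0],[0,0,-0.26]],
  [[-0.3,-0.17,0],[0,0,-0.4]],
  [[-0.4,-0.22,0],[0,0,-0.54]],
  [[-0.5,-0.27,0],[0,0,-0.68]],
  [[-0.553,-0.299,0],[0,0,-0.8]],
  [[-0.553,-0.299,0],[0,0,-0.869]],
  [[-0.553,-0.299,0],[0,0,-0.869]],
  [[-0.553,-0.299,0],[0,0,-0.869]],
])

```text
time_s: 6.32
position: [0.5422, -0.0477, 0.2578]
tool_rot: [[-0.966, 0.259, -0.001], [0.259, 0.966, 0.001], [0.001, 0.0, -1.0]]
ft_force: [-0.6, 1.1, -0.0]
grip_width: 0.0549
gripper_force: 0.0
```

```bash
python3 - <<'E'
from h import *
o=env.observe();print(o['position'],o['q'],o['tool_rot'])
d=cap('wrist','w4'); w=pts(d); p=w.reshape(-1,3);p=p[~np.isnan(p[:,0])]
print(p[:,2].max())
r=np.hypot(p[:,0]-.5425,p[:,1]+.0488)
b=p[(r<.06)&(abs(p[:,2]-.107)<.006)]
print(len(b), len(b) and (b.mean(0),cv2.fitLine(b[:,:2].astype(np.float32),cv2.DIST_HUBER,0,.001,.001).ravel(),cv2.minAreaRect(b[:,:2].astype(np.float32)*1000)))
E
```

```text
[ 0.54216484 -0.04773995  0.25779308] [-1.75100569e+01  1.95468565e+01  6.97281698e+01  1.94467519e-02
  9.08007057e+01 -9.25013227e+01] [[-9.65886774e-01  2.58962154e-01 -1.15841765e-03]
 [ 2.58961453e-01  9.65887388e-01  7.21337299e-04]
 [ 1.30570006e-03  3.96744637e-04 -9.99999069e-01]]
0.3791117091160847
1946 (array([ 0.53907947, -0.04755068,  0.10576538]), array([ 0.96652067, -0.25658882,  0.5390795 , -0.04755068], dtype=float32), ((542.4820556640625, -48.60232925415039), (13.876526832580566, 119.80818176269531), 75.3663330078125))
```

View pics/w4.png

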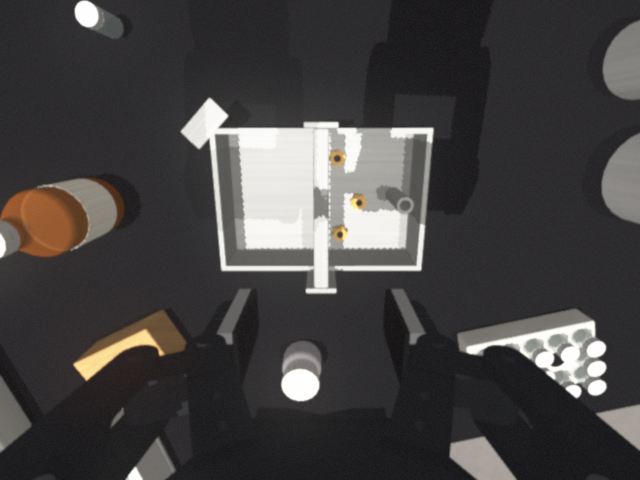

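The wrist view shows the bar from (322,130) to (322,290) midway between the fingers, three nuts at (337,158), (358,202) and (340,233), and the lip at (205,122), image upper left. I'll descend and grip.

step_arm([
  [[0,0,0.1],[0,0,0]],
  [[0,0,0.22],[0,0,0]],
  [[0,0,0.34],[0,0,0]],
  [[0,0,0.45],[0,0,0]],
  [[0,0,0.54],[0,0,0]],
  [[0,0,0.6],[0,0,0]],
  [[0,0,0.6],[0,0,0]],
  [[0,0,0.6],[0,0,0]],
])

```text
time_s: 7.03
position: [0.5422, -0.048, 0.0784]
tool_rot: [[-0.966, 0.257, -0.001], [0.257, 0.966, 0.0], [0.001, 0.0, -1.0]]
ft_force: [-0.6, 0.5, -0.2]
grip_width: 0.055
gripper_force: 0.0
```

step_arm([
  [[0,0,0],[0,0,0]],
  [[0,0,0],[0,0,0]],
  [[0,0,0],[0,0,0]],
  [[0,0,0],[0,0,0]],
  [[0,0,0],[0,0,0]],
  [[0,0,0],[0,0,0]],
  [[0,0,0],[0,0,0]],
  [[0,0,0],[0,0,0]],
  [[0,0,0],[0,0,0]],
  [[0,0,0],[0,0,0]],
], jaw=0, grip_force=110)

```text
time_s: 7.87
position: [0.5428, -0.049, 0.08]
tool_rot: [[-0.966, 0.257, 0.003], [0.257, 0.966, -0.001], [-0.003, 0.0, -1.0]]
ft_force: [-1.9, 1.3, 9.2]
grip_width: 0.009
gripper_force: 108.2
```

step_arm([
  [[0,0,-0.02],[0,0,0]],
  [[0,0,-0.06],[0,0,0]],
  [[0,0,-0.12],[0,0,0]],
  [[0,0,-0.18],[0,0,0]],
  [[0,0,-0.24],[0,0,0]],
  [[0,0,-0.29],[0,0,0]],
  [[0,0,-0.32],[0,0,0]],
  [[0,0,-0.333],[0,0,0]],
  [[0,0,-0.333],[0,0,0]],
  [[0,0,-0.333],[0,0,0]],
])

```text
time_s: 8.7
position: [0.5418, -0.0488, 0.1775]
tool_rot: [[-0.966, 0.257, -0.001], [0.257, 0.966, 0.0], [0.001, 0.0, -1.0]]
ft_force: [0.6, 0.0, -4.5]
grip_width: 0.0094
gripper_force: 108.2
```

```bash
python3 - <<'E'
from h import *
o=env.observe();print(o['position'],o['ft_force'],o['wrist_torque'],o['grip_width'])
b=cap('side','d5');w=pts(b)
for n,r in dict(bottle=(380,440,285,325),jar=(300,330,435,460),vial_b=(370,388,190,204)).items():
    q=w[r[0]:r[1],r[2]:r[3]].reshape(-1,3);print(n,np.nanmedian(q,0))
cv2.imwrite('pics/c5.png',cv2.cvtColor(b['img'],cv2.COLOR_RGB2BGR))
E
```

```text
[ 0.54179845 -0.04883418  0.17754544] [ 0.61685477  0.03893882 -4.46896134] [-0.04323904  0.01458139 -0.04666322] 0.00944147515218055
bottle [ 0.48508509 -0.33992838  0.08683154]
jar [ 0.74956117 -0.14819134  0.05000275]
vial_b [ 0.313779   -0.22340086  0.0269966 ]
```

View pics/c5.png

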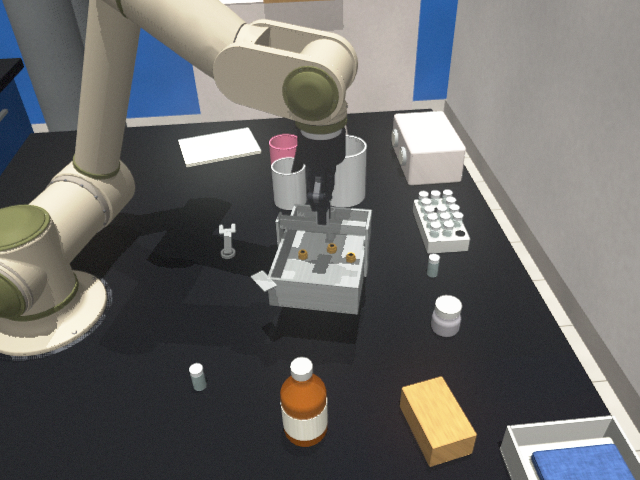

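The tote is lifted level with the nuts at (303,255), (332,247) and (350,257), and the bottle is well clear at y ≈ -0.31. First I'll tilt the -y side down.

step_arm([
  [[0,0,0],[-0.05,0,0]],
  [[0,0,0],[-0.11,0,0]],
  [[0,0,0],[-0.18,0,0]],
  [[0,0,0],[-0.25,0,0]],
  [[0,0,0],[-0.32,0,0]],
  [[0,0,0],[-0.39,0,0]],
  [[0,0,0],[-0.46,0,0]],
  [[0,0,0],[-0.53,0,0]],
  [[0,0,0],[-0.58,0,0]],
  [[0,0,0],[-0.58,0,0]],
])

```text
time_s: 9.58
position: [0.5417, -0.05, 0.1768]
tool_rot: [[-0.966, 0.234, 0.112], [0.259, 0.867, 0.427], [0.003, 0.441, -0.898]]
ft_force: [-0.1, -0.0, -5.2]
grip_width: 0.0091
gripper_force: 108.3
```

step_arm([
  [[0,0,0],[0,0,0]],
  [[0,0,0],[0,0,0]],
  [[0,0,0],[0,0,0]],
  [[0,0,0],[0,0,0]],
  [[0,0,0],[0,0,0]],
  [[0,0,0],[0,0,0]],
])

```text
time_s: 10.08
position: [0.5422, -0.0487, 0.1784]
tool_rot: [[-0.967, 0.23, 0.113], [0.257, 0.868, 0.425], [-0.0, 0.44, -0.898]]
ft_force: [-0.4, -0.2, -4.2]
grip_width: 0.0089
gripper_force: 108.4
```

```bash
cat > n.py <<'E'
from h import *
import sys
o=env.observe();R=np.array(o['tool_rot']);P=np.array(o['position']);print(P,R[2].round(3),o['q'].round(1),o['grip_width'])
# tote frame: x=-tool x, y=tool y, z=-tool z ; bar centre 19mm behind TCP, z 0.096 (grasped at TCP z .0795 => tcp at tote z .0795)
T=np.c_[-R[:,0],R[:,1],-R[:,2]]
for n in('side','scene','wrist'):
    d=cap(n,sys.argv[1]+n);w=pts(d);hsv=cv2.cvtColor(d['img'],cv2.COLOR_RGB2HSV)
    l=(w-P)@T+[0,0,.0795]
    m=(hsv[...,1]>110)&(hsv[...,0]<30)&(abs(l[...,0])<.073)&(abs(l[...,1])<.108)&(l[...,2]<.04)&(l[...,2]>0)
    k,L,s,c=cv2.connectedComponentsWithStats(m.astype(np.uint8))
    for i in range(1,k):
        if s[i,4]>6: print(n,c[i].round(),s[i,4],np.median(l[L==i],0).round(3))
E
python3 n.py a
```

```text
[ 0.54224668 -0.04870466  0.17840214] [-0.     0.44  -0.898] [ -30.8   23.5   82.    25.2   82.9 -111. ] 0.008919986212787685
wrist [173. 178.] 568 [-0.045 -0.095  0.016]
wrist [182. 251.] 495 [ 0.004 -0.095  0.016]
wrist [187. 300.] 498 [ 0.041 -0.096  0.016]
```

All three nuts are against the -y wall at x = -45, 4 and 41 mm. Now I'll add the -x side down.

step_arm([
  [[0,0,-0.02],[0,-0.05,0]],
  [[0,0,-0.04],[0,-0.11,0]],
  [[0,0,-0.05],[0,-0.18,0]],
  [[0,0,-0.05],[0,-0.25,0]],
  [[0,0,-0.05],[0,-0.32,0]],
  [[0,0,-0.05],[0,-0.39,0]],
  [[0,0,-0.05],[0,-0.46,0]],
  [[0,0,-0.05],[0,-0.53,0]],
  [[0,0,-0.05],[0,-0.6,0]],
  [[0,0,-0.05],[0,-0.6,0]],
])

```text
time_s: 11.07
position: [0.539, -0.0542, 0.1912]
tool_rot: [[-0.81, 0.231, 0.539], [0.423, 0.867, 0.263], [-0.407, 0.441, -0.8]]
ft_force: [-0.5, -0.2, -4.4]
grip_width: 0.0094
gripper_force: 108.5
```

step_arm([
  [[0,0,0],[0,0,0]],
  [[0,0,0],[0,0,0]],
  [[0,0,0],[0,0,0]],
  [[0,0,0],[0,0,0]],
  [[0,0,0],[0,0,0]],
  [[0,0,0],[0,0,0]],
])

```text
time_s: 11.57
position: [0.5407, -0.0554, 0.1918]
tool_rot: [[-0.81, 0.231, 0.539], [0.422, 0.868, 0.262], [-0.408, 0.44, -0.8]]
ft_force: [-0.2, 0.1, -4.3]
grip_width: 0.009
gripper_force: 108.5
```

```bash
python3 n.py b
```

```text
[ 0.5406961  -0.05541178  0.19178452] [-0.408  0.44  -0.8  ] [ -34.9   12.5  101.9   40.7   53.4 -125.1] 0.008983451772967556
wrist [171. 173.] 1776 [-0.049 -0.095  0.018]
```

```bash
python3 - <<'E'
from h import *
o=env.observe();R=np.array(o['tool_rot']);P=np.array(o['position']);T=np.c_[-R[:,0],R[:,1],-R[:,2]]
d=np.load('pics/bwrist.npz');w=pts(d);hsv=cv2.cvtColor(d['img'],cv2.COLOR_RGB2HSV);l=(w-P)@T+[0,0,.0795]
m=(hsv[...,1]>110)&(hsv[...,0]<30)&(abs(l[...,0])<.073)&(l[...,1]<-.06)&(l[...,1]>-.11)&(l[...,2]<.04)
q=l[m];print(q.min(0),q.max(0),np.percentile(q,[2,98],axis=0))
_,_,c=cv2.kmeans(q[:,:2].astype(np.float32),3,None,(3,50,1e-5),5,cv2.KMEANS_PP_CENTERS);print(c,np.hypot(*(c-[-.07,-.105]).T))
cv2.imwrite('pics/c6.png',cv2.cvtColor(cv2.resize(d['img'][90:330,80:400],(800,600)),cv2.COLOR_RGB2BGR))
E
```

```text
[-0.072214   -0.10780596  0.00505108] [-0.02080087 -0.08849933  0.02076024] [[-0.07103163 -0.10521656  0.00868554]
 [-0.02324157 -0.08962099  0.0196279 ]]
[[-0.06482085 -0.09623758]
 [-0.03072866 -0.09645187]
 [-0.04812226 -0.09626493]] [0.01017859 0.04019091 0.0235571 ]
```

View pics/c6.png

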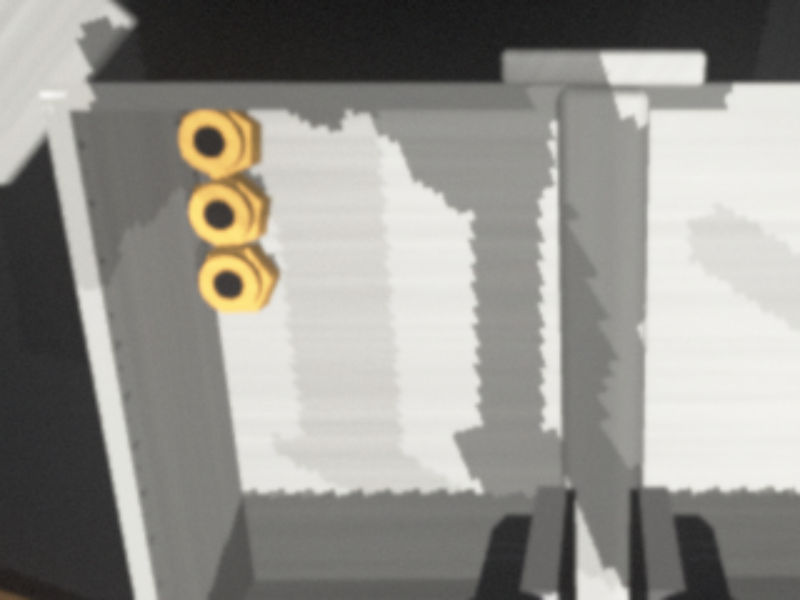

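The nuts sit in a row at the lip corner (crop 210,140; 220,215; 230,285), all within about 46 mm of it. The tote is held still at about 37° tilt, so I'm handing in.

```bash
python3 -c "
from rig import close_job
print(close_job())"
```

```text
the job is handed in; nothing more can be done
None
```

The job is handed in, result not reported back: the driver stands in the small grey beaker, and the tote is held still in the air at about 37° of tilt with all three nuts within about 46 mm of the lip corner.

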